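# Point out the released particle counter and log it

## Task

Point out the counter that is released for use, the steel box with the green dots: hold the fingertips straight above its inlet nozzle, about 2 cm clear and without touching, for two seconds so that the overhead camera registers it. Then press the blue button on the logging box fully down and let it come back up, finishing clear of it. Do not point at the inlets of the other counters, do not press the red button, and do not touch or move any of the instruments or other loose things.

Things in the scene. Friction and masses are not known exactly. Their poses are not given: they have to be found in the camera images.
- inlet_green (a point): the target: centre of the flat top (18 mm across) of the black inlet nozzle of the counter with GREEN round dots. z axis up. The nozzle stands on the counter's roof; its top is 114 mm above the table
- counter_green: green-dot particle counter: loose steel box 130 x 95 x 80 mm high, 0.6 to 1.3 kg, sloped black front; dots of that colour on the roof (30 mm wide) and front. Origin: centre of the underside; x to its rear, z up. Black inlet nozzle, 34 mm tall, on the roof 25 mm to +x and 20 mm to +y of the centre. The four counters differ only in dot colour and stand in any order
- counter_red1: first red-dot particle counter: loose steel box 130 x 95 x 80 mm high, 0.6 to 1.3 kg, sloped black front; dots of that colour on the roof (30 mm wide) and front. Origin: centre of the underside; x to its rear, z up. Black inlet nozzle, 34 mm tall, on the roof 25 mm to +x and 20 mm to +y of the centre. The four counters differ only in dot colour and stand in any order
- inlet_red1 (a point): centre of the top of the inlet nozzle of the first red-dot counter (not the target), 114 mm above the table
- counter_red2: second red-dot particle counter: loose steel box 130 x 95 x 80 mm high, 0.6 to 1.3 kg, sloped black front; dots of that colour on the roof (30 mm wide) and front. Origin: centre of the underside; x to its rear, z up. Black inlet nozzle, 34 mm tall, on the roof 25 mm to +x and 20 mm to +y of the centre. The four counters differ only in dot colour and stand in any order
- inlet_red2 (a point): centre of the top of the inlet nozzle of the second red-dot counter (not the target), 114 mm above the table
- counter_yellow: yellow-dot particle counter: loose steel box 130 x 95 x 80 mm high, 0.6 to 1.3 kg, sloped black front; dots of that colour on the roof (30 mm wide) and front. Origin: centre of the underside; x to its rear, z up. Black inlet nozzle, 34 mm tall, on the roof 25 mm to +x and 20 mm to +y of the centre. The four counters differ only in dot colour and stand in any order
- inlet_yellow (a point): centre of the top of the inlet nozzle of the yellow-dot counter (not the target), 114 mm above the table
- station: logging box: fixed white box 110 x 150 mm, 45 mm high, with a dark blue screen and two push buttons on top. Origin: centre of the underside; the buttons lie 22 mm to its -x side of the centre, the blue one 38 mm to +y, the red one 38 mm to -y
- log_top (a point): centre of the top of the BLUE round push button (30 mm across) on the logging box, about 67 mm above the table; it is pressed straight down
- log (a joint): travel of the blue button in m: 0 released, 0.006 fully down; its spring takes about 5 N fully down and pushes it back up
- cancel_top (a point): centre of the top of the RED round push button (30 mm across), same kind, 76 mm from the blue one; not to be pressed
- cancel (a joint): travel of the red button in m: 0 released, 0.006 fully down
- handheld_yellow: loose yellow handheld counter standing upright at the back, 45 x 75 mm, 150 mm high plus a 40 mm nozzle; origin: centre of the underside
- handheld_white: loose white handheld counter standing upright at the back, 45 x 75 mm, 140 mm high plus a 40 mm nozzle; origin: centre of the underside
- filter: loose white purge filter standing upright, 44 mm across, 70 mm high; origin: centre of the underside
- driver: loose screwdriver lying on the table, to the right; origin on its underside
Mind the look-alikes: they are no part of the job. What is shaped like the counter_green but pink is not meant. Leave any orange look-alike of the station alone.

How it is judged:
By the outcome, as a careful person would: the job done as asked, in the order asked, and still so for the second after the job is handed in, with the robot touching nothing.
It also fails if it takes over 43 s, if anything falls off the work surface, if the arm or the gripper's body presses on something with over 40 N, if the wrist force passes 120 N, or if a joint passes its speed limit or range.

## Robot

A 7-joint arm with a two-finger parallel gripper is mounted at the origin on the work surface. World frame = base frame: x ahead of the robot, y to its left, z up, the work surface at z = 0. Lengths are in m, angles in rad, forces in N, time in s.
With the tool pointing down it reaches from about 0.4 to 0.875 m from the base axis. Payload 6.5 kg.
Tool frame: the origin (TCP) lies between the finger pads, 19 mm behind the fingertips; this is the grasp point; z points along the fingers, y is the line along which they close (so a half turn about z gives the same grasp; the last joint's range is limited). The gripper opens to 85 mm and grips with 20 to 120 N. Pads are 22 mm wide; open, the fingers measure 114 mm over their backs; the gripper's body (76 mm by 85 mm) begins 54 mm behind the grasp point. The pads swing forward as they close: fully open they stand 13 mm farther back than shut.
Start: joints at [-1.352, 0.536, -0.004, 1.538, 0.003, 1.067, -0.071], TCP at [0.183, 0.624, 0.25] pointing down, gripper open.
Joint ranges: [-2.7, 2.7], [-0.37, 2.16], [-1.27, 1.26], [0.24, 2.4], [-1.31, 4.45], [0.19, 1.91], [-2.76, 2.76]. Speed limits (rad/s): [2.39, 2.39, 3.14, 3.14, 3.14, 3.14, 3.14].

## Interface

Orientations are given as [roll, pitch, yaw] about the fixed x, y, z axes, in that order (R = Rz(yaw) Ry(pitch) Rx(roll)).
In Python, from workcell import robot gives the robot as it stands.
- The arm moves only by the tool arm_command, never from a script. Its argument "motion" is one flat list of numbers, 6 for each row, row after row: the shift along the tool's x, y, z in mm, then the turn, a rotation vector about the tool's x, y, z in rad. A call has 1 to 5 rows; each row is the pose to reach, as a shift and turn from the pose commanded when the call began, along the tool's axes at that moment; what a row does not reach only later rows make up. A row lasts 1/8 s, in which the tool goes at most 62.5 mm and 10.7 degrees, less where a joint would pass 70% of its speed; a pose out of reach is approached as far as the arm can. A call with a gripper value outside its range is refused whole. "fingers" is the opening, from 0 (shut) to 1 (fully open), set as the call begins (left out, the last holds). The fingers move at their own pace and stop on an object; "newtons" is the grip in N (left out, the last holds). Time passes only in rows, so rows that repeat a pose let the fingers close. It gives the time, the measured TCP pose, the force, the opening and the grip force at its end, in the units of the state.
- robot.get_state(): the state, without advancing time (a new reading comes with each control period).
- robot.read_camera(name): name is "scene" or "top" or "wrist"; returns the picture (384x512x3 uint8, red, green, blue); there is no depth.
- robot.calibration(name): a dict with "intrinsics" (3x3 intrinsics, pixels), "extrinsics" (4x4, takes a point from world to camera coordinates); the wrist camera has in their place "T_tool_cam" (4x4, takes a point from camera to tool coordinates, whose origin is the TCP and whose axes are the flange's). Camera axes: x right, y down, z forward; pixel columns grow to the right and rows downward; lengths in m; the calibration is good to about 2 mm. A picture is of the moment at which its call begins: read the wrist's pose just before it. calibration takes no time and is no camera call.
- robot.job_done(): hands the job in; it is judged then, once.
The state is a dict: "time_s": time; "joint_positions": joint angles; "joint_velocities": joint speeds; "tau": joint torques, N m; "tool_pos": TCP position; "tcp_rot": TCP orientation; "force": force on the tool from outside, world axes, zero at the start; "torque": the same for the moment, N m; "grip_width": finger opening in m; "grasp_force": force on a finger pad.
Only numpy, scipy, OpenCV 4.12 (cv2) and the standard library are available. Lean on these libraries where they do the work, as an engineer would, in place of code of your own. Each camera call takes 0.05 s, during which the arm holds its last target. There are 200 camera calls.

## Working session

There is one attempt and no reset: what is moved stays moved. The work goes in short steps, Python scripts to look and compute and a tool call to move; the robot and the scene stay as the last step left them, time stands still between calls to the robot, and variables do not carry over. Pictures are saved under pics/ and viewed, at most 10 in all, crops included, and the job is handed in when it is done.

Besides the shell and the picture viewer there is one more tool, called after "Request:" by a JSON object that holds its "fn" and its "kwargs", one argument or row to a line. arm_command: Moves the arm, as the interface text tells. Its arguments: {"type":"object","properties":{"motion":{"type":"array","items":{"type":"number"}},"fingers":{"type":"number"},"newtons":{"type":"number"}},"required":["motion"]}

```bash
mkdir -p pics; python3 - <<'E'
from workcell import robot
import cv2,numpy as np
s=robot.get_state();print(s['time_s'],s['tool_pos'],s['tcp_rot'],s['force'],s['grip_width'])
for n in('top','scene'):
    im=robot.read_camera(n);cv2.imwrite(f'pics/{n}0.png',im[:,:,::-1])
    c=robot.calibration(n);print(n,np.round(c['intrinsics'],1).tolist(),np.round(c['extrinsics'],3).tolist())
print(np.round(robot.calibration('wrist')['T_tool_cam'],3).tolist())
E
```

```text
0.0 [0.18245195 0.62325152 0.24908937] [-3.13983561e+00  1.23518324e-04  2.85693665e+00] [-1.39287404 -0.23980834  0.01695089] 0.08541739892642487
top [[407.7, 0.0, 252.7], [0.0, 407.7, 191.3], [0.0, 0.0, 1.0]] [[0.017, -1.0, -0.002, -0.079], [-0.995, -0.017, -0.096, 0.543], [0.096, 0.003, -0.995, 1.487], [0.0, 0.0, 0.0, 1.0]]
scene [[389.3, 0.0, 251.9], [0.0, 389.3, 191.0], [0.0, 0.0, 1.0]] [[-0.669, 0.743, 0.0, 0.404], [0.621, 0.559, -0.55, -0.218], [-0.409, -0.368, -0.835, 1.454], [0.0, 0.0, 0.0, 1.0]]
[[0.0, -0.96, -0.281, 0.072], [1.0, 0.0, -0.0, -0.0], [0.0, -0.281, 0.96, -0.123], [0.0, 0.0, 0.0, 1.0]]
```

View pics/top0.png

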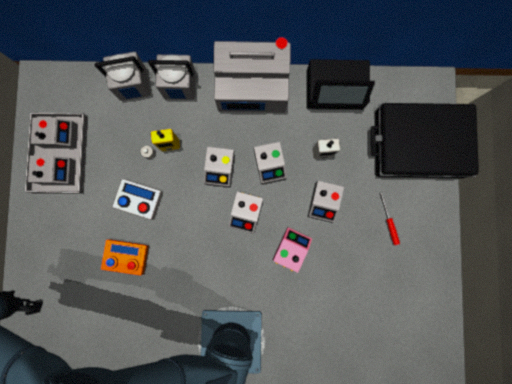

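View pics/scene0.png

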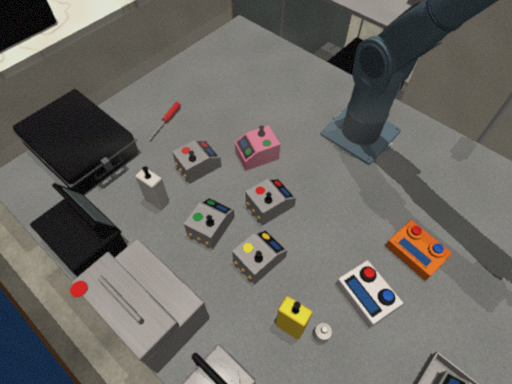

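The top view shows the steel green-dot counter near (269,162), the pink look-alike at (292,250), and the white logging box at (137,199) with its blue button near (124,200). The orange look-alike is at (124,257). I'll zoom in on both views.

```bash
cat > h.py <<'E'
from workcell import robot
import cv2,numpy as np
def ray(n,px,z):
    c=robot.calibration(n);K=np.array(c['intrinsics']);E=np.array(c['extrinsics'])
    R,t=E[:3,:3],E[:3,3];o=-R.T@t;d=R.T@np.linalg.solve(K,[*px,1]);return o+d*(z-o[2])/d[2]
E
python3 - <<'E'
import cv2,numpy as np
from h import *
t=cv2.imread('pics/top0.png');s=cv2.imread('pics/scene0.png')
z=lambda im,x,y,w,h,f:cv2.resize(im[y:y+h,x:x+w],None,fx=f,fy=f,interpolation=cv2.INTER_NEAREST)
a=np.hstack([z(t,245,135,50,50,6),z(t,105,175,60,50,6)]);b=np.hstack([z(s,180,190,60,60,5),z(s,335,255,72,60,5)])
W=max(a.shape[1],b.shape[1]);p=lambda m:cv2.copyMakeBorder(m,0,0,0,W-m.shape[1],0)
cv2.imwrite('pics/z.png',np.vstack([p(a),p(b)]))
E
```

```text
(no output)
```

View pics/z.png

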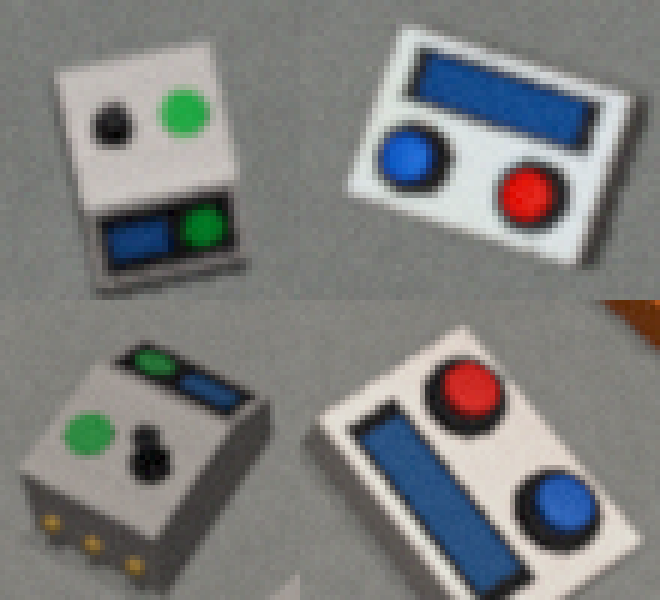

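The crops show the green counter's nozzle top near top-view (263.2,154.5) and scene-view (209.3,217.5). The blue button top is at about (123,201) in the top view and (388,295.5) in the scene view.

```bash
python3 - <<'E'
from h import *
print('inlet',ray('top',(263.3,154.5),.114),ray('scene',(209.3,217.5),.114))
print('others',[ray('top',p,.114)[:2].round(3).tolist() for p in((212,165),(240,211),(320,199))])
print('blue',ray('top',(123,201),.067),ray('scene',(388.2,295.6),.067))
for n,hs in(('top',(np.array([100,175,165,225]))),('scene',np.array([335,255,407,315]))):
    im=cv2.imread(f'pics/{n}0.png')
    m=cv2.inRange(im,(150,60,0),(255,130,70)); x0,y0,x1,y1=hs;k=np.zeros_like(m);k[y0:y1,x0:x1]=m[y0:y1,x0:x1]
    _,_,st,ce=cv2.connectedComponentsWithStats(k)
    print(n,[(a[4],c.round(1).tolist(),ray(n,c,.067).round(4).tolist()) for a,c in zip(st[1:],ce[1:]) if a[4]>15])
E
```

```text
inlet [ 0.66708418 -0.10519802  0.114     ] [ 0.67044669 -0.10551603  0.114     ]
others [[0.627, 0.075], [0.467, -0.027], [0.513, -0.305]]
blue [0.49745193 0.39677021 0.067     ] [0.50208486 0.40086757 0.067     ]
top [(np.int32(43), [122.1, 200.9], [0.4978, 0.4, 0.067])]
scene [(np.int32(73), [387.7, 295.1], [0.5018, 0.3991, 0.067])]
```

Request:
{"fn": "arm_command", "kwargs": {
  "motion": [-48,-40,0,0,0,0,-96,-80,0,0,0,0,-144,-120,0,0,0,0,-192,-160,0,0,0,0,-240,-200,0,0,0,0],
  "fingers": 0
}}

```text
time_s: 0.72
tool_pos: [0.3576, 0.3625, 0.2499]
tcp_rot: [-3.141, 0.0, 2.857]
force: [1.4, -0.1, -0.3]
grip_width: 0.0002
grasp_force: 0.0
```

Request:
{"fn": "arm_command", "kwargs": {
  "motion": [-48,-40,0,0,0,0,-96,-80,0,0,0,0,-144,-120,0,0,0,0,-192,-160,0,0,0,0,-240,-200,0,0,0,0]
}}

```text
time_s: 1.35
tool_pos: [0.5316, 0.1034, 0.2499]
tcp_rot: [3.141, -0.0, 2.857]
force: [0.6, 0.2, -0.2]
grip_width: 0.0001
grasp_force: 0.0
```

Request:
{"fn": "arm_command", "kwargs": {
  "motion": [-48,-40,0,0,0,0,-96,-80,0,0,0,0,-144,-120,0,0,0,0,-192,-162,0,0,0,0,-192,-162,0,0,0,0]
}}

```text
time_s: 1.98
tool_pos: [0.6701, -0.1112, 0.2492]
tcp_rot: [-3.138, 0.001, 2.849]
force: [-0.6, 0.3, -0.6]
grip_width: -0.0002
grasp_force: 0.0
```

```bash
python3 - <<'E'
from h import *
s=robot.get_state();print(s['tool_pos'],s['tcp_rot'])
cs={}
for n in('wrist','top','scene'):
    cs[n]=robot.read_camera(n)[:,:,::-1]; cv2.imwrite(f'pics/{n}1.png',cs[n])
z=lambda im,x,y,w,h,f:cv2.resize(im[y:y+h,x:x+w],None,fx=f,fy=f,interpolation=cv2.INTER_NEAREST)
a=np.hstack([z(cs['top'],225,120,85,85,3),z(cs['scene'],165,160,85,85,3)])
W=512;p=lambda m:cv2.copyMakeBorder(m,0,0,0,W-m.shape[1],0)
cv2.imwrite('pics/m1.png',np.vstack([cs['wrist'],p(a)[:210]]))
E
```

```text
[ 0.67013907 -0.11119608  0.24915212] [-3.13750848e+00  7.91597247e-04  2.84926849e+00]
```

View pics/m1.png

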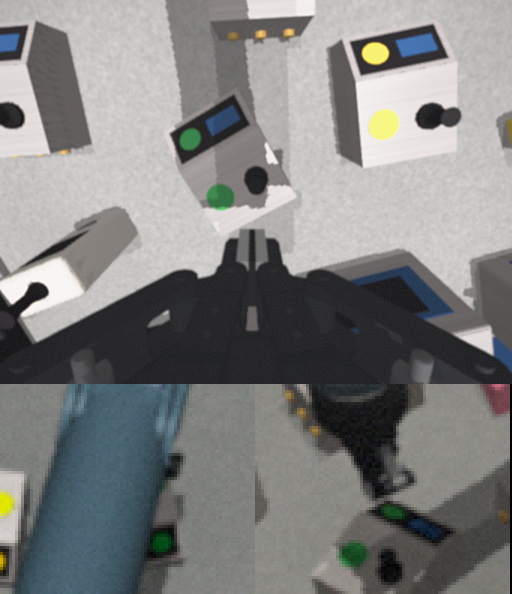

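The wrist view shows the green counter ahead of the shut fingertips (252,232). Its nozzle is at about (256,180).

```bash
cat >> h.py <<'E'
from scipy.spatial.transform import Rotation as Ro
def wray(px,z,s):
    c=robot.calibration('wrist');K=np.array(c['intrinsics']);T=np.array(c['T_tool_cam'])
    R=Ro.from_euler('xyz',s['tcp_rot']).as_matrix();o=R@T[:3,3]+s['tool_pos'];d=R@T[:3,:3]@np.linalg.solve(K,[*px,1]);return o+d*(z-o[2])/d[2]
def wproj(p):
    c=robot.calibration('wrist');T=np.linalg.inv(c['T_tool_cam']);q=np.array(c['intrinsics'])@(T[:3,:3]@p+T[:3,3]);return q[:2]/q[2]
E
python3 - <<'E'
from h import *
s=robot.get_state()
im=cv2.imread('pics/wrist1.png')[140:215,235:280]; m=(im.max(2)<45).astype(np.uint8)
_,_,st,ce=cv2.connectedComponentsWithStats(m);print([(a.tolist(),c.round(1)+[235,140]) for a,c in zip(st[1:],ce[1:]) if a[4]>40])
for px in((256,176),(256,180)): print(wray(px,.114,s))
for d in(.006,.013,.019,.03):print(d,wproj([0,0,d]))
cv2.imwrite('pics/n.png',np.hstack([cv2.resize(cv2.imread('pics/wrist1.png')[150:260,210:300],None,fx=5,fy=5,interpolation=cv2.INTER_NEAREST)]))
E
```

```text
[([10, 27, 22, 27, 433], array([256. , 179.5]))]
[ 0.65899697 -0.09605768  0.114     ]
[ 0.6626732  -0.09711264  0.114     ]
0.006 [251.85739243 256.6921427 ]
0.013 [251.85702804 250.09082105]
0.019 [251.85674056 244.88273874]
0.03 [251.85626489 236.26536113]
```

View pics/n.png

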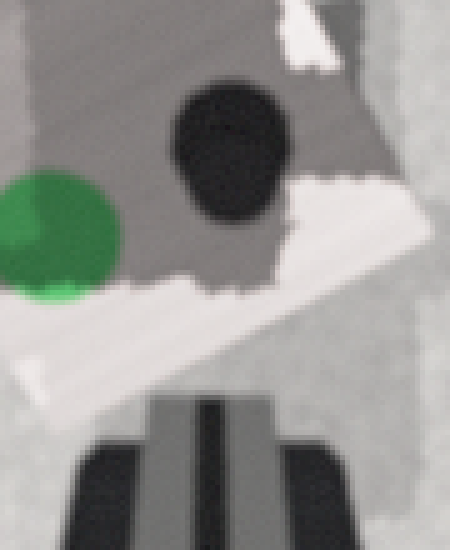

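Request:
{"fn": "arm_command", "kwargs": {
  "motion": [4,9,35,0,0,0,4,9,70,0,0,0,4,9,70,0,0,0]
}}

```text
time_s: 2.5
tool_pos: [0.666, -0.0918, 0.1774]
tcp_rot: [-3.142, -0.006, 2.86]
force: [0.7, 1.0, 0.8]
grip_width: -0.0001
grasp_force: 0.0
```

```bash
python3 - <<'E'
from h import *
for i in range(3):
    s=robot.get_state();im=robot.read_camera('wrist')[:,:,::-1];print(s['time_s'],s['tool_pos'],s['tcp_rot'],s['force'])
cv2.imwrite('pics/wrist2.png',im)
a=np.hstack([cv2.resize(im[150:270,210:310],None,fx=4,fy=4,interpolation=cv2.INTER_NEAREST),
 cv2.resize(robot.read_camera('scene')[165:245,170:250,::-1],(400,480),interpolation=cv2.INTER_NEAREST)])
cv2.imwrite('pics/n2.png',a)
E
```

```text
2.5 [ 0.66595913 -0.09181307  0.17741441] [-3.1415715  -0.00633297  2.85968065] [0.69447152 0.99032597 0.816673  ]
2.55 [ 0.66755877 -0.09271669  0.17967642] [ 3.14126477e+00 -2.29809560e-03  2.85893476e+00] [-0.26133565  0.85256595  0.65051372]
2.6 [ 0.6686668  -0.09347723  0.18113162] [3.14105239e+00 6.87716375e-04 2.85827534e+00] [ 0.03630324 -0.30144504  0.81164254]
```

View pics/n2.png

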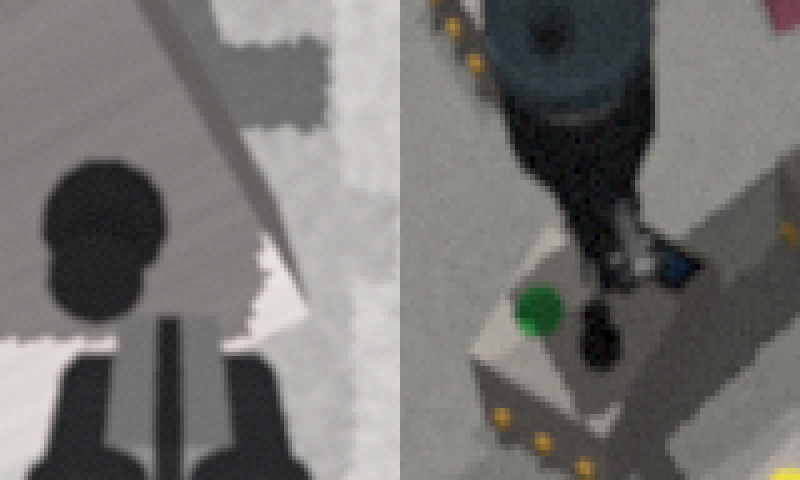

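The nozzle top is at wrist pixel (234.3,219.5), slightly left of the fingertip axis and ahead of it.

```bash
python3 - <<'E'
from h import *
s=robot.get_state();print(s['time_s'],s['tool_pos'],s['tcp_rot'])
s['tool_pos']=np.array([.6687,-.0935,.1811])
p=wray((234.3,219.5),.114,s);R=Ro.from_euler('xyz',s['tcp_rot']).as_matrix();print(p,R.T@(p-s['tool_pos']))
print(wproj([.011,0,.019]),wproj([.011,0,.0125]),wproj([.011,0,.03]))
E
```

```text
2.7 [ 0.66945544 -0.09432968  0.18209801] [3.14087752e+00 2.96875238e-03 2.85737485e+00]
[ 0.66955309 -0.10678029  0.114     ] [-0.00434352 -0.01255628  0.06710423]
[251.86537464 226.35100324] [251.86607329 231.34595743] [251.8643132  218.76223398]
```

Request:
{"fn": "arm_command", "kwargs": {
  "motion": [-2,-6,0,0,0,0,-3,-12,7,0,0,0,-3,-12,14,0,0,0,-3,-12,21,0,0,0,-3,-12,27,0,0,0]
}}

```text
time_s: 3.32
tool_pos: [0.6677, -0.1066, 0.1522]
tcp_rot: [3.141, -0.001, 2.857]
force: [-0.2, 0.5, -0.5]
grip_width: -0.0001
grasp_force: 0.0
```

Request:
{"fn": "arm_command", "kwargs": {
  "motion": [0,0,0,0,0,0,0,0,0,0,0,0,0,0,0,0,0,0]
}}

```text
time_s: 3.7
tool_pos: [0.6681, -0.1069, 0.1534]
tcp_rot: [3.141, 0.001, 2.857]
force: [0.6, -0.8, 0.5]
grip_width: -0.0003
grasp_force: 0.0
```

```bash
python3 - <<'E'
from h import *
s=robot.get_state();im=robot.read_camera('wrist')[:,:,::-1];print(s['time_s'],s['tool_pos'],s['tcp_rot'],s['force'])
a=np.hstack([cv2.resize(im[150:270,210:310],None,fx=4,fy=4,interpolation=cv2.INTER_NEAREST),
 cv2.resize(robot.read_camera('scene')[165:245,170:250,::-1],(400,480),interpolation=cv2.INTER_NEAREST)])
cv2.imwrite('pics/n3.png',a)
print(wray((252,229),.134,s))
E
```

```text
3.7 [ 0.6681269  -0.10694157  0.15336919] [3.14148189e+00 6.58597574e-04 2.85688676e+00] [ 0.62108598 -0.76137929  0.51331271]
[ 0.659241   -0.10426197  0.134     ]
```

View pics/n3.png

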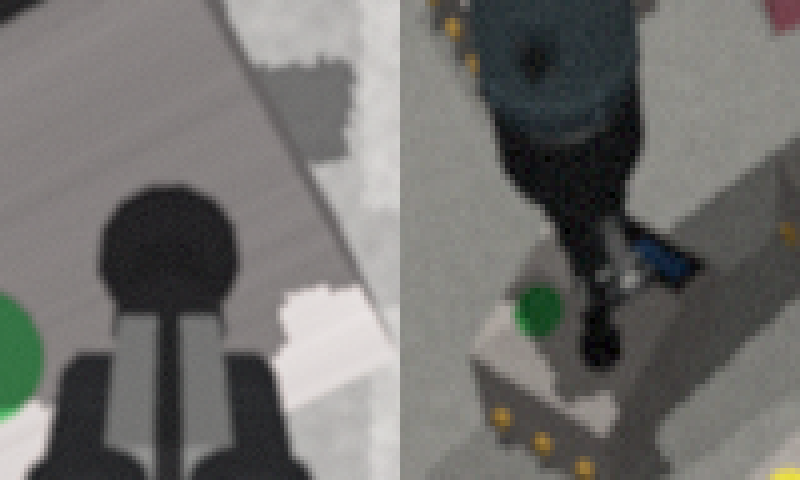

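The fingers are centred sideways over the nozzle and the tips are about 2 cm above it. I'll shift 1 mm in world +x and hold for more than 2 s.

Request:
{"fn": "arm_command", "kwargs": {
  "motion": [-1,0,0,0,0,0,-1,0,0,0,0,0,-1,0,0,0,0,0,-1,0,0,0,0,0,-1,0,0,0,0,0]
}}

```text
time_s: 4.42
tool_pos: [0.6688, -0.1072, 0.153]
tcp_rot: [3.142, -0.0, 2.857]
force: [-0.1, 0.5, -0.4]
grip_width: -0.0005
grasp_force: 0.0
```

Request:
{"fn": "arm_command", "kwargs": {
  "motion": [0,0,0,0,0,0,0,0,0,0,0,0,0,0,0,0,0,0,0,0,0,0,0,0,0,0,0,0,0,0]
}}

```text
time_s: 5.05
tool_pos: [0.6688, -0.1072, 0.153]
tcp_rot: [3.142, 0.0, 2.857]
force: [-1.2, -0.7, 0.1]
grip_width: 0.0002
grasp_force: 0.0
```

Request:
{"fn": "arm_command", "kwargs": {
  "motion": [0,0,0,0,0,0,0,0,0,0,0,0,0,0,0,0,0,0,0,0,0,0,0,0,0,0,0,0,0,0]
}}

```text
time_s: 5.68
tool_pos: [0.6689, -0.1072, 0.153]
tcp_rot: [3.142, 0.0, 2.857]
force: [-0.3, 0.0, 0.5]
grip_width: 0.0002
grasp_force: 0.0
```

Request:
{"fn": "arm_command", "kwargs": {
  "motion": [0,0,0,0,0,0,0,0,0,0,0,0,0,0,0,0,0,0,0,0,0,0,0,0,0,0,0,0,0,0]
}}

```text
time_s: 6.3
tool_pos: [0.6688, -0.1072, 0.153]
tcp_rot: [3.142, 0.0, 2.857]
force: [-0.4, 0.2, 0.5]
grip_width: -0.0001
grasp_force: 0.0
```

Request:
{"fn": "arm_command", "kwargs": {
  "motion": [0,0,0,0,0,0,0,0,0,0,0,0,0,0,0,0,0,0,0,0,0,0,0,0,0,0,0,0,0,0]
}}

```text
time_s: 6.92
tool_pos: [0.6689, -0.1072, 0.153]
tcp_rot: [3.142, 0.0, 2.857]
force: [-0.4, -0.6, 0.2]
grip_width: 0.0001
grasp_force: 0.0
```

Request:
{"fn": "arm_command", "kwargs": {
  "motion": [0,0,-50,0,0,0,0,0,-100,0,0,0,45,35,-100,0,0,0,90,69,-100,0,0,0,135,104,-100,0,0,0]
}}

```text
time_s: 7.55
tool_pos: [0.5674, 0.0319, 0.2533]
tcp_rot: [3.141, 0.001, 2.857]
force: [0.7, 0.6, 0.1]
grip_width: -0.0002
grasp_force: 0.0
```

Request:
{"fn": "arm_command", "kwargs": {
  "motion": [38,30,0,0,0,0,60,87,0,0,0,0,82,144,0,0,0,0,104,196,0,0,0,0,125,245,0,0,0,0]
}}

```text
time_s: 8.18
tool_pos: [0.5169, 0.3028, 0.2533]
tcp_rot: [3.141, 0.0, 2.857]
force: [0.7, 0.3, 0.4]
grip_width: -0.0001
grasp_force: 0.0
```

Request:
{"fn": "arm_command", "kwargs": {
  "motion": [22,45,0,0,0,0,44,89,0,0,0,0,44,89,50,0,0,0,44,89,90,0,0,0,44,89,90,0,0,0]
}}

```text
time_s: 8.8
tool_pos: [0.4982, 0.397, 0.1601]
tcp_rot: [-3.136, -0.003, 2.857]
force: [-0.3, -0.5, -0.1]
grip_width: 0.0002
grasp_force: 0.0
```

Request:
{"fn": "arm_command", "kwargs": {
  "motion": [0,0,0,0,0,0,0,0,0,0,0,0,0,0,0,0,0,0]
}}

```text
time_s: 9.18
tool_pos: [0.5008, 0.399, 0.1645]
tcp_rot: [3.139, 0.001, 2.857]
force: [0.3, 0.3, -0.6]
grip_width: -0.0003
grasp_force: 0.0
```

```bash
python3 - <<'E'
from h import *
s=robot.get_state();im=robot.read_camera('wrist')[:,:,::-1];print(s['time_s'],s['tool_pos'],s['tcp_rot'],s['force'])
cv2.imwrite('pics/w4.png',im)
m=cv2.inRange(cv2.cvtColor(im,cv2.COLOR_BGR2HSV),(100,150,60),(125,255,255))
_,_,st,ce=cv2.connectedComponentsWithStats(m)
print([(a.tolist(),c.round(1).tolist(),wray(c,.067,s).round(4).tolist()) for a,c in zip(st[1:],ce[1:]) if a[4]>80])
E
```

```text
9.175 [0.50083554 0.39902581 0.16453807] [3.13944083e+00 1.25660459e-03 2.85659202e+00] [ 0.26525304  0.29742768 -0.63337291]
[([234, 179, 36, 37, 1021], [251.4, 197.0], [0.4981, 0.3997, 0.067]), ([157, 230, 67, 27, 1466], [187.3, 243.5], [0.5225, 0.3357, 0.067])]
```

View pics/w4.png

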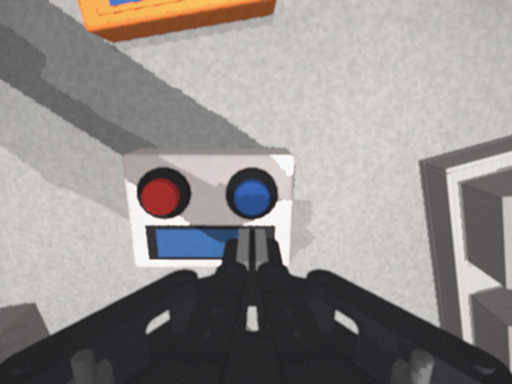

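The blue button is at (251,197), right on the finger axis, and the red one is clear to the left at (160,196). I'll descend.

Request:
{"fn": "arm_command", "kwargs": {
  "motion": [2,0,30,0,0,0,2,0,52,0,0,0,2,0,66,0,0,0,2,0,70,0,0,0,2,0,70,0,0,0]
}}

```text
time_s: 9.85
tool_pos: [0.4985, 0.3993, 0.0935]
tcp_rot: [3.141, 0.0, 2.857]
force: [0.2, -0.2, 0.1]
grip_width: 0.0005
grasp_force: 0.0
```

Request:
{"fn": "arm_command", "kwargs": {
  "motion": [0,0,2,0,0,0,0,0,4,0,0,0,0,0,6,0,0,0,0,0,8,0,0,0,0,0,8,0,0,0]
}}

```text
time_s: 10.48
tool_pos: [0.4983, 0.3991, 0.085]
tcp_rot: [3.142, 0.0, 2.857]
force: [0.1, -0.2, 1.2]
grip_width: 0.0002
grasp_force: 0.9
```

Request:
{"fn": "arm_command", "kwargs": {
  "motion": [0,0,1,0,0,0,0,0,2,0,0,0,0,0,3,0,0,0,0,0,4,0,0,0,0,0,4,0,0,0]
}}

```text
time_s: 11.1
tool_pos: [0.4982, 0.3992, 0.0811]
tcp_rot: [3.141, 0.0, 2.857]
force: [-0.2, -1.8, 4.2]
grip_width: 0.0001
grasp_force: 2.0
```

Request:
{"fn": "arm_command", "kwargs": {
  "motion": [0,0,1,0,0,0,0,0,2,0,0,0,0,0,2,0,0,0]
}}

```text
time_s: 11.48
tool_pos: [0.4983, 0.3992, 0.0798]
tcp_rot: [3.141, 0.0, 2.857]
force: [-3.7, -2.2, 10.7]
grip_width: -0.0002
grasp_force: 5.3
```

Request:
{"fn": "arm_command", "kwargs": {
  "motion": [0,0,1,0,0,0,0,0,1,0,0,0,0,0,1,0,0,0]
}}

```text
time_s: 11.85
tool_pos: [0.4983, 0.3992, 0.0796]
tcp_rot: [3.141, -0.0, 2.857]
force: [-4.4, -3.4, 18.2]
grip_width: -0.0003
grasp_force: 8.8
```

Request:
{"fn": "arm_command", "kwargs": {
  "motion": [0,0,-5,0,0,0,0,0,-15,0,0,0,0,0,-50,0,0,0,0,0,-90,0,0,0,0,0,-100,0,0,0]
}}

```text
time_s: 12.48
tool_pos: [0.4995, 0.4, 0.1808]
tcp_rot: [3.138, 0.002, 2.857]
force: [0.9, 1.4, -0.6]
grip_width: 0.0002
grasp_force: 0.0
```

Request:
{"fn": "arm_command", "kwargs": {
  "motion": [0,0,0,0,0,0,0,0,0,0,0,0,0,0,0,0,0,0,0,0,0,0,0,0]
}}

```text
time_s: 12.98
tool_pos: [0.4979, 0.3988, 0.1772]
tcp_rot: [-3.14, -0.001, 2.857]
force: [1.2, -0.1, -0.5]
grip_width: -0.0001
grasp_force: 0.0
```

```bash
python3 - <<'E'
from h import *
s=robot.get_state();print(s['time_s'],s['tool_pos'],s['force'],np.abs(s['joint_velocities']).max())
print(robot.job_done())
E
```

```text
12.975 [0.49790894 0.3988333  0.17719058] [ 1.23474051 -0.127284   -0.53791024] 0.0054930941737807385
the job is handed in; nothing more can be done
None
```

I held the fingertips about 2 cm above the green-dot counter's inlet for about 3 s, pressed the blue button down to its stop (18 N), lifted about 10 cm clear of it, and handed the job in at 13 s; no verdict came back, and I did not check by camera that the button came back up.

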